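Stack the clutch pack of the rolling mill

ROBOT

A 6-joint arm with a two-finger parallel gripper is mounted at the origin on the work surface; the furniture and walls round the work are solid. World frame = base frame: x ahead of the robot, y to its left, z up, the work surface at z = 0. Lengths are in m, angles in rad, forces in N, time in s.
With the tool pointing down it reaches from about 0.35 to 0.85 m from the base axis. Payload 8.1 kg.
Tool frame: the origin (TCP) lies at the centre of the arm's flange, where the gripper is bolted on; the fingertips stand 186 mm ahead of it and the grasp point (between the pads) lies 167 mm ahead of it; z points along the fingers, y is the line along which they close (so a half turn about z gives the same grasp; the last joint's range is limited). The gripper opens to 93 mm and grips with 3 to 60 N. Pads are 15 mm wide; open, the fingers measure 128 mm over their backs; the gripper's body (75 mm by 188 mm) begins 65 mm behind the grasp point.
Start: joints at [-1.348, 0.13, 1.488, -0, 1.523, -0.085], TCP at [0.182, -0.572, 0.405] pointing down, gripper open.
Joint ranges: [-2.96, 2.96], [-0.89, 2.26], [0.02, 2.5], [-1.34, 4.48], [0, 2.73], [-2.66, 2.66]. Speed limits (rad/s): [2.39, 2.39, 2.79, 3.14, 3.14, 3.14].

INTERFACE

Orientations are given as a rotation vector (axis times angle).
In Python, from plant import robot gives the robot as it stands.
- The arm moves only by the tool apply_moves, never from a script. Its argument "series" is a list of rows, each a list of 2 entries, a list of its own where there are three numbers: the shift along the tool's x, y, z in mm, then the turn, a rotation vector about the tool's x, y, z in rad. A call has 1 to 12 rows; each row shifts and turns the commanded pose from where the row before left it, along the tool's axes as they then stand; what a row does not reach is not made up. A row lasts 1/12 s, in which the tool goes at most 41.7 mm and 7.16 degrees, less where a joint would pass 70% of its speed; a pose out of reach is approached as far as the arm can. A call is refused whole if a number of a shift passes 41.7 or a number of a turn 0.125, either way. A call with a gripper value outside its range is refused whole. "claw" is the opening, from 0 (shut) to 1 (fully open), set as the call begins (left out, the last holds). The fingers move at their own pace and stop on an object; "newtons" is the grip in N (left out, the last holds). Time passes only in rows, so rows that do not move let the fingers close. It gives the time, the measured TCP pose, the force, the opening and the grip force at its end, in the units of the state.
- robot.read_state(): the state, without advancing time (a new reading comes with each control period).
- robot.read_camera(name): name is "side" or "top"; returns (picture, depth): 480x640x3 uint8, blue, green, red; 480x640 float32, m along the optical axis (not along the pixel's ray), 0 where there is no reading.
- robot.calibration(name): a dict with "fx", "fy", "cx", "cy" (pixels), "D" ([k1, k2, p1, p2, k3] as OpenCV has them; the pictures are not rectified), "extrinsics" (4x4, takes a point from world to camera coordinates). Camera axes: x right, y down, z forward; pixel columns grow to the right and rows downward; lengths in m; the calibration is good to about 2 mm. A picture is of the moment at which its call begins. calibration takes no time and is no camera call.
- robot.close_job(): hands the job in; it is judged then, once.
The state is a dict: "t": time; "q": joint angles; "dq": joint speeds; "joint_torque": joint torques, N m; "tool_pos": TCP position; "orientation": TCP orientation; "force": force on the tool from outside, world axes, zero at the start; "wrist_torque": the same for the moment, N m; "opening": finger opening in m; "gripper_force": force on a finger pad.
Only numpy, scipy, OpenCV 4.12 (cv2) and the standard library are available. Lean on these libraries where they do the work, as an engineer would, in place of code of your own. Each camera call takes 0.05 s, during which the arm holds its last target. There are 200 camera calls.

TASK

The first friction disc is already on the splined clutch hub. Add the separator plate on top of it with its tab pointing the opposite way to that disc's tab, then the second friction disc on top of the separator with its forked tab pointing the same way as the first disc's. Push each plate fully home over the splines so that the three lie flat against one another, and let go.

Things in the scene. Friction and masses are not known exactly. Their poses are not given: they have to be found in the camera images.
- hub_seat (a point): Point on the clutch hub's upright axis at the top face of the first friction disc (24 mm above the worktop), where the separator's underside comes to lie. z up; +x points along the first disc's tab. The hub stands on a round dark foot 86 mm wide; foot, hub and first disc are one fixed piece. The first disc is 12 mm thick, flats 48 mm apart at +y and -y.
- hub_nose (a point): Tip of the hub, on its axis, 39 mm above hub_seat, same axes. The hub has a round core 20 mm wide whose nose tapers to 10 mm at this tip, and four straight splines 8 mm wide along +x, -x, +y, -y, reaching out 16 mm from the axis. The splines end 11 mm below this tip (5 mm wide in their last 3 mm).
- first_disc_tab (a point): Point in the first disc's forked tab, 40 mm from the hub axis along the hub's +x, half-way up that disc (18 mm above the worktop).
- separator_centre (a point): Loose separator plate, smooth steel, 10 mm thick, about 120 g, lying flat; point: middle of its bore, half-way up. z up. 64 mm round with two parallel flats 48 mm apart at +y and -y, 42 mm long (grip across them), and a plain tab at +x, 14 mm wide, ending 46 mm out.
- separator_tab (a point): Point in the separator's tab, 40 mm from its centre along its +x, half-way up. Bore of both loose plates: 36 mm wide, with four teeth 8 mm wide at 45, 135, 225 and 315 degrees, reaching in to 12.5 mm from the centre. With x along or against the hub's x (or y) it drops over the splines with about 2 mm play all round, about 8 degrees in turn.
- friction_disc_centre (a point): Loose second friction disc, twin of the first: steel with segmented cork lining on both faces, 12 mm thick in all, about 120 g, lying flat; point: middle of its bore, half-way up. z up. Outline, flats (48 mm apart at +y and -y, grip across them) and toothed bore as the separator, but its tab at +x is 26 mm wide with a V notch, ending 46 to 48 mm out.
- friction_disc_tab (a point): Point in the second friction disc's forked tab, 40 mm from its centre along its +x, half-way up.
- separator: The separator plate itself; same axes as its centre point, origin at the centre of its underside.
- friction_disc: The second friction disc itself; same axes as its centre point, origin at the centre of its underside.
- lamp_shade (a point): Middle of the work lamp's cone shade, 180 mm wide, 190 mm high, lower rim about 320 mm above the worktop, hanging behind the back left of the bench. Its arms come to it from a knuckle behind or over the back right corner (about 250 mm up), rising along the back edge from the clamp at the middle of that edge. It is no part of the job: draw the arm in when passing it.
Things that resemble listed ones, but are neither listed nor needed, are in the scene too. What is shaped like the friction_disc but purple is not meant.

How it is judged:
On the way:
1. the separator lies fully home on the first disc, its tab opposite to that disc's (z of separator_centre in the frame of hub_seat below 0.0075 m and horizontal distance between separator_centre and hub_seat below 0.005 m and angle between separator's own z axis and vertical below 0.07 rad and x of separator_tab in the frame of hub_seat below -0.034 m), for 0.2 s.
At the end, for the whole second after the job is handed in: Separator on the first disc, second disc on the separator, both at rest, level within 4 degrees, within 5 mm of the hub axis and 2.5 mm of fully down; separator tab opposite to the first disc's tab, second disc's tab the same way as the first's (about 30 degrees at most) (all of step 1 and z of friction_disc_centre in the frame of hub_seat between 0.012 and 0.0185 m and horizontal distance between friction_disc_centre and hub_seat below 0.005 m and angle between friction_disc's own z axis and vertical below 0.07 rad and x of friction_disc_tab in the frame of hub_seat above 0.034 m and linear speed of each of separator, friction_disc below 0.01 m/s); the robot touches nothing.
It also fails if it takes over 61 s, if anything falls off the work surface, if the arm or the gripper's body presses on something with over 40 N, if the wrist force passes 120 N, or if a joint passes its speed limit or range.

## Working session

There is one attempt and no reset: what is moved stays moved. The work goes in short steps, Python scripts to look and compute and a tool call to move; the robot and the scene stay as the last step left them, time stands still between calls to the robot, and variables do not carry over. Pictures are saved under pics/ and viewed, at most 10 in all, crops included, and the job is handed in when it is done.

Besides the shell and the picture viewer there is one more tool, called after ">>>" as name(argument=value, ...), one argument or row to a line, values as JSON. apply_moves: Moves the arm, as the interface text tells. Its arguments: {"type":"object","properties":{"series":{"type":"array"},"claw":{"type":"number"},"newtons":{"type":"number"}},"required":["series"]}

```bash
mkdir -p pics
python3 - <<'E'
from plant import robot
import cv2,numpy as np
for n in("top","side"):
    p,d=robot.read_camera(n); cv2.imwrite(f"pics/{n}0.png",p); np.save(f"pics/{n}0.npy",d)
    c=robot.calibration(n); print(n,{k:np.round(v,4).tolist() for k,v in c.items()})
print(robot.read_state())
E
```

```text
top {'fx': 582.4176, 'fy': 582.4176, 'cx': 314.304, 'cy': 229.911, 'D': [-0.0522, 0.0, 0.0, 0.0, 0.0], 'extrinsics': [[-0.1438, -0.9896, 0.005, 0.0743], [-0.7821, 0.1106, -0.6133, 0.4896], [0.6063, -0.0921, -0.7899, 1.215], [0.0, 0.0, 0.0, 1.0]]}
side {'fx': 507.2972, 'fy': 507.2972, 'cx': 326.5579, 'cy': 240.8264, 'D': [0.0259, 0.0, 0.0, 0.0, 0.0], 'extrinsics': [[0.9705, 0.2411, 0.0095, -0.4152], [0.1228, -0.4597, -0.8796, 0.1699], [-0.2076, 0.8548, -0.4757, 1.3632], [0.0, 0.0, 0.0, 1.0]]}
{'t': 0.1, 'q': array([-1.34840586e+00,  1.31101234e-01,  1.48914425e+00, -2.55869624e-05,
        1.52299553e+00, -8.53508354e-02]), 'dq': array([-0.00078587, -0.00183818, -0.00213107,  0.00047618, -0.00095121,
        0.00071287]), 'joint_torque': array([ 8.33464583e-04, -5.61336851e+01, -4.93098414e+01,  7.70995463e-02,
        2.91285489e-02, -2.20610269e-05]), 'tool_pos': array([ 0.18174523, -0.57160512,  0.40379713]), 'orientation': array([-3.10285188e+00, -4.81243806e-01,  2.17211677e-04]), 'force': array([-0.50089671,  0.0530179 ,  0.89059918]), 'wrist_torque': array([-0.00897733,  0.00468611,  0.03445448]), 'gripper_force': 0.0, 'opening': 0.09303537746020898}
```

View pics/top0.png

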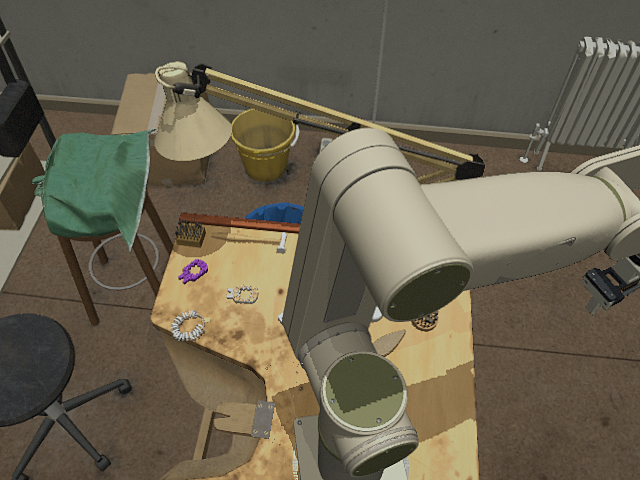

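View pics/side0.png

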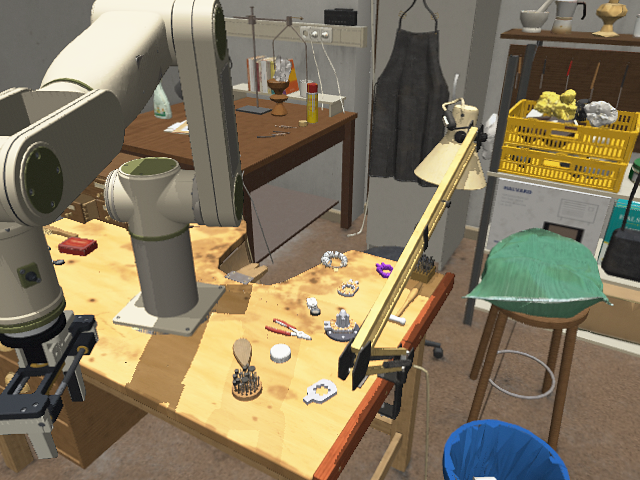

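The side view shows the hub near (342,325), a plain plate with a tab near (320,392), a disc near (347,288), the purple decoy at (385,270) and a ring at (335,260). In the top view the arm hides the hub. Next I'll enlarge both.

Run:
```python
import cv2
p=cv2.imread("pics/side0.png"); cv2.imwrite("pics/s1.png",cv2.resize(p[245:410,225:445],None,fx=3.6,fy=3.6,interpolation=cv2.INTER_CUBIC))
p=cv2.imread("pics/top0.png"); cv2.imwrite("pics/t1.png",cv2.resize(p[250:350,160:300],None,fx=5,fy=5,interpolation=cv2.INTER_CUBIC))
```

```text
(no output)
```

View pics/s1.png

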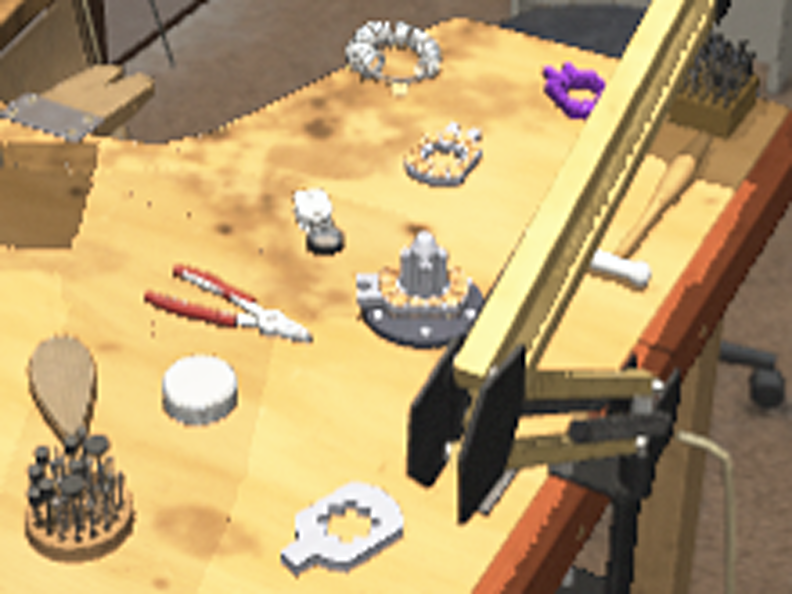

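View pics/t1.png

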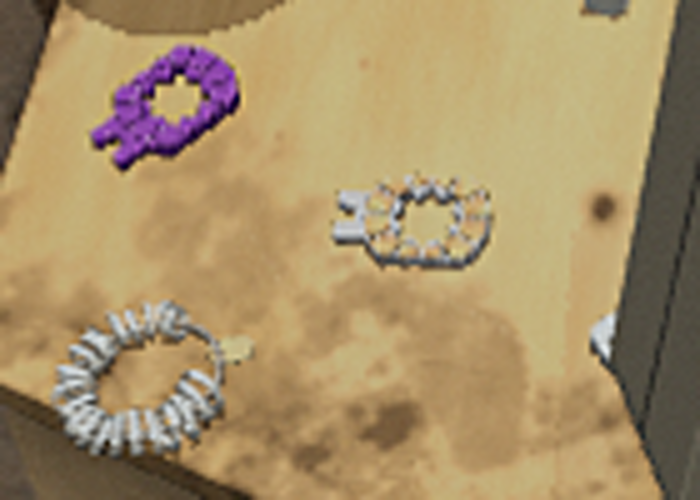

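```bash
cat > h.py <<'E'
import numpy as np,cv2
from scipy.optimize import minimize
from plant import robot
class Cam:
    def __init__(s,n):
        c=robot.calibration(n); s.K=np.array([[c["fx"],0,c["cx"]],[0,c["fy"],c["cy"]],[0,0,1]]);s.D=np.array(c["D"]);s.E=np.array(c["extrinsics"])
    def proj(s,P):
        return cv2.projectPoints(np.asarray(P,float).reshape(-1,1,3),cv2.Rodrigues(s.E[:3,:3])[0],s.E[:3,3],s.K,s.D)[0][:,0]
    def ray(s,uv):
        a=cv2.undistortPoints(np.asarray(uv,float).reshape(-1,1,2),s.K,s.D)[:,0]
        R=s.E[:3,:3]; return -R.T@s.E[:3,3],np.c_[a,np.ones(len(a))]@R
    def plane(s,uv,z):
        o,d=s.ray(uv); return o+d*((z-o[2])/d[:,2])[:,None]
    def cloud(s,d):
        v,u=np.mgrid[:480,:640]; o,r=s.ray(np.c_[u.ravel(),v.ravel()])
        return (o+r*d.reshape(-1,1)).reshape(480,640,3)
def outline(tabw,tabend,notch=0):
    t=np.linspace(-np.pi,np.pi,181); x=32*np.cos(t);y=np.clip(32*np.sin(t),-24,24)
    o=np.c_[x,y]; h=tabw/2; o=o[~((o[:,0]>20)&(abs(o[:,1])<h))]
    k=np.searchsorted(np.arctan2(o[:,1],o[:,0]),0)
    tab=[[28,-h],[tabend,-h]]+([[tabend,-5],[tabend-notch,0],[tabend,5]] if notch else [])+[[tabend,h],[28,h]]
    return np.insert(o,k,tab,axis=0)/1000
def bore():
    t=np.radians(np.arange(0,360,2)); r=np.full(t.shape,18.)
    for a in (45,135,225,315): r[abs(np.degrees(t)-a)<14]=13
    return np.c_[r*np.cos(t),r*np.sin(t)]/1000
S=4
def render(cam,x,out,z0,z1,hole,box):
    c,s=np.cos(x[2]),np.sin(x[2]);R=np.array([[c,-s],[s,c]]);u0,v0,u1,v1=box
    def pp(o,z):
        q=o@R.T+x[:2]; p=cam.proj(np.c_[q,np.full(len(q),z)]); return np.round(((p-[u0,v0]+.5)*S)*16).astype(np.int32)
    m=np.zeros(((v1-v0)*S,(u1-u0)*S),np.uint8)
    for k in np.linspace(z0,z1,6): cv2.fillPoly(m,[pp(out,k)],255,shift=4)
    if hole:
        b=np.full_like(m,255)
        for k in (z0,z1):
            q=np.zeros_like(m);cv2.fillPoly(q,[pp(bore(),k)],255,shift=4);b&=q
        m[b>0]=0
    return cv2.resize(m,(u1-u0,v1-v0),interpolation=cv2.INTER_AREA)/255.
def fit(cam,mask,x0,out,z0,z1,hole,box):
    u0,v0,u1,v1=box; M=mask[v0:v1,u0:u1].astype(float)
    f=lambda x:abs(render(cam,x,out,z0,z1,hole,box)-M).sum()
    best=None
    for da in(-.15,0,.15):
        r=minimize(f,[x0[0],x0[1],x0[2]+da],method="Nelder-Mead",options=dict(initial_simplex=np.array([x0[0],x0[1],x0[2]+da])+np.array([[0,0,0],[.006,0,0],[0,.006,0],[0,0,.15]])))
        if best is None or r.fun<best.fun: best=r
    return best.x,best.fun,M.sum()
SEP=outline(14,46);DISC=outline(26,47,8)
E
python3 - <<'E'
from h import *
cs,ct=Cam("side"),Cam("top")
f=lambda a,k,o:np.array(a)/k-.5+.5/k+np.array(o)
s=lambda *a:f(a,3.6,(225,245)); t=lambda *a:f(a,5,(160,250))
print("sep c,tab",cs.plane(s(348,521),.01),cs.plane(s(292,553),.01))
print("disc top cam",ct.plane(t(428,217),.012),ct.plane(t(348,210),.012)); print("disc side",cs.plane(s(444,160),.012))
print("hub tip",cs.plane(s(425,235),.063),"tab",cs.plane(s(370,283),.024),"foot",cs.plane(s(425,310),.01))
for n,c,bx in(("side",cs,(290,370,350,415)),("side",cs,(330,275,365,300)),("top",ct,(220,278,265,308))):
    d=np.load(f"pics/{n}0.npy");P=c.cloud(d)[bx[1]:bx[3],bx[0]:bx[2],2]*1000
    print(n,np.percentile(P,[1,10,30,50,70,90,99]).round(1))
p=cv2.imread("pics/side0.png");hsv=cv2.cvtColor(p,cv2.COLOR_BGR2HSV);m=hsv[...,1]<70
bx=(296,374,344,412)
c0=cs.plane(s(348,521),.01)[0];t0=cs.plane(s(292,553),.01)[0];a=np.arctan2(*(t0-c0)[[1,0]])
print(fit(cs,m,[c0[0],c0[1],a],SEP,0,.01,True,bx))
for n,c,bx,x0 in(("top",ct,(222,280,263,307),ct.plane(t(428,217),.012)[0]),("side",cs,(332,276,364,300),ct.plane(t(428,217),.012)[0])):
    P=c.cloud(np.load(f"pics/{n}0.npy"))[...,2]; z0=np.percentile(P[bx[1]:bx[3],bx[0]:bx[2]],20)
    a=np.arctan2(*(ct.plane(t(348,210),.012)[0]-ct.plane(t(428,217),.012)[0])[[1,0]])
    print(n,z0,fit(c,P-z0>.005,[x0[0],x0[1],a],DISC,0,.012,True,bx))
E
```

```text
sep c,tab [[ 0.46867773 -0.21118134  0.01      ]] [[ 0.44362366 -0.24359684  0.01      ]]
disc top cam [[0.44095416 0.18581144 0.012     ]] [[0.45063954 0.2252773  0.012     ]]
disc side [[0.44607992 0.17341708 0.012     ]]
hub tip [[0.46639588 0.00595832 0.063     ]] tab [[ 0.4311263  -0.00541821  0.024     ]] foot [[ 0.47060852 -0.00723485  0.01      ]]
side [-5.500e+00 -3.800e+00 -2.400e+00 -1.400e+00 -1.000e-01  8.100e+00
  2.478e+02]
side [-4.7 -2.9 -1.3 -0.2  1.8 10.  13.2]
top [-4.8 -1.6  1.   2.9  6.3 13.7 18.9]
(array([ 0.46798053, -0.20858847, -2.17359648]), np.float64(88.28235294117647), np.float64(528.0))
top 8.09380331105565e-05 (array([0.44455148, 0.18716917, 1.43242313]), np.float64(164.09019607843138), np.float64(442.0))
side -0.0019855964091904043 (array([0.44246089, 0.18782552, 1.36312124]), np.float64(75.01176470588236), np.float64(228.0))
```

Separator is at about (0.468,-0.2085), yaw -2.17. The second disc is at about (0.443,0.187), yaw 1.39, and the hub at about (0.467,0.004). I'll write a planner that gives the row values, then go over the separator.

```bash
cat > plan.py <<'E'
import sys,numpy as np
from scipy.spatial.transform import Rotation as R
from plant import robot
def pose():
    s=robot.read_state(); M=R.from_rotvec(s["orientation"]).as_matrix()
    return s,M,np.arctan2(M[1,0],M[0,0])
def plan(x,y,ztip,psi,n):
    s,M,p=pose(); t=np.array([x,y,ztip+.186]); 
    dth=-((psi-p+np.pi)%(2*np.pi)-np.pi) # about tool z (down)
    Rt=R.from_euler("z",psi).as_matrix()@np.diag([1,-1,-1.])
    A=sum(R.from_euler("z",dth/n*k).as_matrix() for k in range(n))
    d=np.linalg.solve(A,M.T@(t-s["tool_pos"]))
    tilt=R.from_matrix(M.T@Rt).as_rotvec()
    print("t",round(s["t"],2),"pos",s["tool_pos"].round(4),"psi",round(p,4),"q",s["q"].round(2),"F",s["force"].round(1))
    print("per row mm",(d*1000).round(2),"turn z",round(dth/n,4),"n",n,"tot",round(dth,3),"tilt",tilt[:2].round(4))
if __name__=="__main__":
    a=[float(v) for v in sys.argv[1:]]; plan(*a[:4],int(a[4]))
E
python3 plan.py .468 -.2085 .10 .968 12
python3 - <<'E'
from h import *
c=Cam("side");P=c.cloud(np.load("pics/side0.npy"))
for u,v in((358,365),(375,350),(400,310),(420,280),(450,210),(470,160)): print(u,v,P[v,u].round(3))
E
```

```text
t 0.1 pos [ 0.1817 -0.5716  0.4038] psi 0.3077 q [-1.35  0.13  1.49 -0.    1.52 -0.09] F [-0.5  0.1  0.9]
per row mm [ 37.56 -11.31   9.86] turn z -0.055 n 12 tot -0.66 tilt [-0.0015 -0.0007]
358 365 [ 0.574 -0.401  0.267]
375 350 [ 0.588 -0.312  0.227]
400 310 [0.598 0.107 0.016]
420 280 [0.636 0.28  0.007]
450 210 [ 0.725  1.752 -0.421]
470 160 [0.722 0.226 0.396]
```

Run:
```python
from h import *
c=Cam("side");P=c.cloud(np.load("pics/side0.npy"))[120:430,320:500].reshape(-1,3)
P=P[(P[:,2]>.05)&(P[:,2]<.6)&(P[:,0]>.3)&(P[:,0]<1)&(P[:,1]<.4)]
for y in np.arange(-.5,.4,.05):
    q=P[(P[:,1]>=y)&(P[:,1]<y+.05)]
    if len(q)>3: i=np.argsort(q[:,0])[2]; print(round(y,2),len(q),"minx",q[i].round(3),"z",np.percentile(q[:,2],[3,97]).round(3),"xmed",np.median(q[:,0]).round(3))
```

```text
-0.45 243 minx [ 0.544 -0.407  0.266] z [0.227 0.28 ] xmed 0.57
-0.4 1044 minx [ 0.547 -0.399  0.284] z [0.225 0.293] xmed 0.568
-0.35 673 minx [ 0.559 -0.348  0.279] z [0.181 0.31 ] xmed 0.584
-0.3 821 minx [ 0.573 -0.291  0.295] z [0.148 0.326] xmed 0.596
-0.25 680 minx [ 0.586 -0.247  0.148] z [0.11  0.343] xmed 0.609
-0.2 630 minx [ 0.6   -0.195  0.117] z [0.063 0.359] xmed 0.622
-0.15 618 minx [ 0.613 -0.148  0.069] z [0.056 0.376] xmed 0.635
-0.1 293 minx [ 0.632 -0.099  0.376] z [0.329 0.394] xmed 0.649
-0.05 324 minx [ 0.459 -0.     0.051] z [0.058 0.41 ] xmed 0.66
-0.0 346 minx [0.459 0.001 0.053] z [0.054 0.427] xmed 0.673
0.05 258 minx [0.672 0.056 0.429] z [0.379 0.443] xmed 0.686
0.1 240 minx [0.685 0.111 0.445] z [0.394 0.46 ] xmed 0.699
0.15 735 minx [0.617 0.197 0.353] z [0.341 0.474] xmed 0.708
0.2 1963 minx [0.593 0.232 0.348] z [0.344 0.483] xmed 0.682
0.25 196 minx [0.592 0.26  0.351] z [0.052 0.482] xmed 0.657
0.3 30 minx [0.632 0.349 0.054] z [0.051 0.058] xmed 0.648
```

>>> apply_moves(
  series=[
    [[37.6, -11.3, 4], [0, 0, -0.055]],
    [[37.6, -11.3, 4], [0, 0, -0.055]],
    [[37.6, -11.3, 4], [0, 0, -0.055]],
    [[37.6, -11.3, 4], [0, 0, -0.055]],
    [[37.6, -11.3, 4], [0, 0, -0.055]],
    [[37.6, -11.3, 4], [0, 0, -0.055]],
  ],
  claw=1,
)

```text
t: 0.6
tool_pos: [0.3565, -0.4126, 0.3801]
orientation: [-2.981, -0.989, 0.0]
force: [0.4, 0.4, 0.4]
opening: 0.0931
gripper_force: 0.0
```

```bash
python3 plan.py .468 -.2085 .05 .968 6
```

```text
t 0.6 pos [ 0.3565 -0.4126  0.3801] psi 0.6403 q [-0.95 -0.    1.67  0.    1.47 -0.02] F [0.4 0.4 0.4]
per row mm [ 37.26 -11.27  24.02] turn z -0.0546 n 6 tot -0.328 tilt [-0.0005 -0.0002]
```

>>> apply_moves(
  series=[
    [[32, -9.7, 20], [0, 0, -0.0468]],
    [[32, -9.7, 20], [0, 0, -0.0468]],
    [[32, -9.7, 20], [0, 0, -0.0468]],
    [[32, -9.7, 20], [0, 0, -0.0468]],
    [[32, -9.7, 20], [0, 0, -0.0468]],
    [[32, -9.7, 20], [0, 0, -0.0468]],
    [[32, -9.7, 20], [0, 0, -0.0468]],
    [[0, 0, 0], [0, 0, 0]],
  ],
)

```text
t: 1.27
tool_pos: [0.4662, -0.2038, 0.2357]
orientation: [-2.771, -1.464, 0.004]
force: [-0.8, 0.8, -0.8]
opening: 0.0935
gripper_force: 0.0
```

```bash
python3 plan.py .468 -.2085 .0025 .968 5
python3 - <<'E'
from h import *
p,d=robot.read_camera("side"); cv2.imwrite("pics/side2.png",p);np.save("pics/side2.npy",d)
q,d=robot.read_camera("top"); cv2.imwrite("pics/top2.png",q);np.save("pics/top2.npy",d)
a=cv2.resize(p[330:420,270:400],None,fx=4,fy=4,interpolation=cv2.INTER_CUBIC)
b=cv2.resize(q[220:370,270:400],None,fx=2.1,fy=2.4)[:360]
cv2.imwrite("pics/m2.png",np.hstack([a,b]))
E
```

```text
t 1.27 pos [ 0.4662 -0.2038  0.2357] psi 0.9719 q [-0.51  0.04  1.9   0.    1.2   0.08] F [-0.8  0.8 -0.8]
per row mm [-0.58  0.92  9.43] turn z 0.0008 n 5 tot 0.004 tilt [-0.0085 -0.0012]
```

View pics/m2.png

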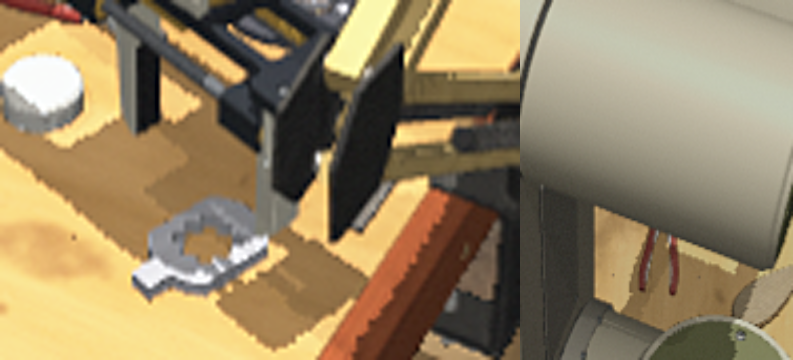

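The fingers straddle the separator in the side view, with the plate at crop (205,245) and the fingertips at (140,125) and (270,225) still 48 mm up. I'll descend and close.

>>> apply_moves(
  series=[
    [[-0.7, 1.1, 11.5], [0.004, 0, 0.001]],
    [[-0.7, 1.1, 11.5], [0, 0, 0.001]],
    [[-0.7, 1.1, 11.5], [0, 0, 0.001]],
    [[-0.7, 1.1, 11.3], [0, 0, 0]],
    [[0, 0, 0], [0, 0, 0]],
    [[0, 0, 0], [0, 0, 0]],
  ],
)

```text
t: 1.87
tool_pos: [0.4679, -0.2145, 0.1936]
orientation: [-2.781, -1.45, 0.005]
force: [-0.3, 0.3, 0.1]
opening: 0.0927
gripper_force: 0.0
```

```bash
python3 plan.py .468 -.2085 .0025 .968 1
```

```text
t 1.87 pos [ 0.4679 -0.2145  0.1936] psi 0.9613 q [-0.53  0.12  1.91  0.    1.12  0.08] F [-0.3  0.3  0.1]
per row mm [ 4.92 -3.32  5.09] turn z -0.0067 n 1 tot -0.007 tilt [-0.0066  0.0002]
```

>>> apply_moves(
  series=[
    [[4.9, -3.3, 4.5], [-0.006, 0, -0.006]],
    [[0, 0, 0], [0, 0, 0]],
    [[0, 0, 0], [0, 0, 0]],
  ],
)

```text
t: 2.12
tool_pos: [0.4688, -0.2079, 0.1906]
orientation: [2.778, 1.462, 0.002]
force: [-0.5, -0.4, 0.6]
opening: 0.0929
gripper_force: 0.0
```

```bash
python3 plan.py .468 -.2085 .0025 .968 1
```

```text
t 2.12 pos [ 0.4688 -0.2079  0.1906] psi 0.969 q [-0.52  0.12  1.92 -0.    1.1   0.08] F [-0.5 -0.4  0.6]
per row mm [-0.98 -0.33  2.07] turn z 0.001 n 1 tot 0.001 tilt [ 0.0022 -0.0001]
```

>>> apply_moves(
  series=[
    [[-1, 0, 2], [0.002, 0, 0]],
    [[0, 0, 0], [0, 0, 0]],
  ],
)

```text
t: 2.28
tool_pos: [0.4683, -0.2091, 0.1886]
orientation: [2.78, 1.463, 0.0]
force: [-0.4, 0.3, 0.1]
opening: 0.0934
gripper_force: 0.0
```

>>> apply_moves(
  series=[
    [[0, 0, 0], [0, 0, 0]],
    [[0, 0, 0], [0, 0, 0]],
    [[0, 0, 0], [0, 0, 0]],
    [[0, 0, 0], [0, 0, 0]],
    [[0, 0, 0], [0, 0, 0]],
    [[0, 0, 0], [0, 0, 0]],
  ],
  claw=0,
  newtons=30,
)

```text
t: 2.78
tool_pos: [0.4682, -0.2091, 0.1885]
orientation: [2.78, 1.462, 0.0]
force: [0.6, 0.3, -0.3]
opening: 0.0572
gripper_force: 0.0
```

```bash
python3 plan.py .467 .004 .09 .968 10
```

```text
t 2.78 pos [ 0.4682 -0.2091  0.1885] psi 0.9684 q [-0.52  0.12  1.92  0.    1.1   0.08] F [ 0.6  0.3 -0.3]
per row mm [ 17.48 -12.18  -8.75] turn z 0.0 n 10 tot 0.0 tilt [ 0. -0.]
```

>>> apply_moves(
  series=[
    [[0, 0, 0], [0, 0, 0]],
    [[0, 0, 0], [0, 0, 0]],
    [[0, 0, 0], [0, 0, 0]],
    [[0, 0, 0], [0, 0, 0]],
    [[0, 0, 0], [0, 0, 0]],
  ],
)

```text
t: 3.2
tool_pos: [0.4681, -0.209, 0.1884]
orientation: [-2.78, -1.462, 0.0]
force: [-0.2, 1.0, 0.7]
opening: 0.0476
gripper_force: 30.0
```

>>> apply_moves(
  series=[
    [[0, 0, -5], [0, 0, 0]],
    [[0, 0, -10], [0, 0, 0]],
    [[0, 0, -20], [0, 0, 0]],
    [[0, 0, -25], [0, 0, 0]],
    [[0, 0, -25], [0, 0, 0]],
    [[0, 0, -15], [0, 0, 0]],
  ],
)

```text
t: 3.7
tool_pos: [0.4689, -0.2094, 0.2923]
orientation: [2.778, 1.461, 0.003]
force: [0.4, 0.0, -0.7]
opening: 0.0476
gripper_force: 30.0
```

Run:
```python
from h import *
p,d=robot.read_camera("side"); cv2.imwrite("pics/side3.png",p);np.save("pics/side3.npy",d)
q,e=robot.read_camera("top"); cv2.imwrite("pics/top3.png",q);np.save("pics/top3.npy",e)
c=Cam("top"); print(c.proj([[.467,.004,.063],[.467,.004,.024]]),Cam("side").proj([[.467,.004,.063],[.467,.004,.024]]))
a=cv2.resize(p[300:350,315:365],(480,480),interpolation=cv2.INTER_CUBIC)
u,v=c.proj([[.467,.004,.03]])[0].astype(int)
b=cv2.resize(q[v-25:v+25,u-16:u+16],(307,480),interpolation=cv2.INTER_CUBIC); print(u-16,v-25)
cv2.imwrite("pics/m3.png",np.hstack([a,b]))
```

```text
[[315.70137528 264.5576795 ]
 [315.59483255 273.24949644]] [[342.76474459 310.41637271]
 [342.37866125 323.24373487]]
299 246
```

View pics/m3.png

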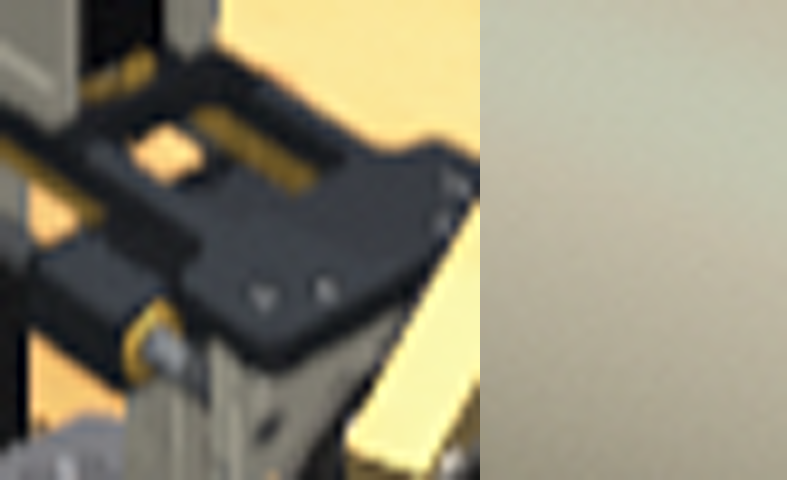

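The arm hides the hub in both views, so I'll fit it from the first side image, masking out the lamp.

```bash
cat > hub.py <<'E'
from h import *
import sys
def circ(r): 
    t=np.linspace(0,2*np.pi,60,endpoint=False); return np.c_[r*np.cos(t),r*np.sin(t)]
def spl(): 
    return [np.array([[-16,-4],[16,-4],[16,4],[-16,4]])/1000,np.array([[-4,-16],[4,-16],[4,16],[-4,16]])/1000]
def rend(cam,x,box):
    B=render(cam,x,DISC,.012,.024,False,box)
    for s in spl(): B=np.maximum(B,render(cam,x,s,.024,.051,False,box))
    B=np.maximum(B,render(cam,x,circ(.010),.024,.056,False,box)); B=np.maximum(B,render(cam,x,circ(.005),.05,.063,False,box))
    F=np.maximum(render(cam,x,circ(.043),0,.012,False,box),B)
    return B,F
def hubfit(n,img,dep,box,x0,occ):
    cam=Cam(n);u0,v0,u1,v1=box; P=cam.cloud(dep)[v0:v1,u0:u1]; I=img[v0:v1,u0:u1]; V=I.max(2)
    w=~cv2.dilate(occ(P).astype(np.uint8),np.ones((3,3))).astype(bool)
    z=P[...,2]-np.percentile(P[...,2][w],15)*0
    b=(z>.015)&w; f=((V<115)|b|(z>.006))&w
    def cost(x,full=False):
        B,F=rend(cam,x,box); return abs(B-b)[w].sum()+abs(F-f)[w].sum()
    best=None
    for da in(-.3,0,.3):
        X=np.array([x0[0],x0[1],x0[2]+da])
        r=minimize(cost,X,method="Nelder-Mead",options=dict(initial_simplex=X+np.array([[0,0,0],[.006,0,0],[0,.006,0],[0,0,.2]])))
        print(r.x.round(4),round(r.fun,1))
        if best is None or r.fun<best.fun: best=r
    B,F=rend(cam,best.x,box)
    o=cv2.resize(I,None,fx=7,fy=7,interpolation=cv2.INTER_CUBIC)
    for m,c in((B,(0,255,0)),(F,(255,0,255))):
        k,_=cv2.findContours((cv2.resize(m,None,fx=7,fy=7,interpolation=cv2.INTER_LINEAR)>.5).astype(np.uint8),0,2); cv2.drawContours(o,k,-1,c,1)
    return best.x,b.sum(),f.sum(),o
if __name__=="__main__":
    p=cv2.imread("pics/side0.png");d=np.load("pics/side0.npy")
    x,nb,nf,o=hubfit("side",p,d,(310,295,372,348),[.467,.003,-2.9],lambda P:(P[...,1]<-.08)|(P[...,0]>.54))
    print(x,nb,nf); cv2.imwrite("pics/hub0.png",o)
E
python3 hub.py
```

```text
[ 0.4651  0.006  -2.7823] 275.9
[ 0.4652  0.0058 -2.7888] 277.8
[ 0.4654  0.0063 -2.8151] 275.9
[ 0.46512106  0.00604421 -2.78233806] 449 840
```

View pics/hub0.png

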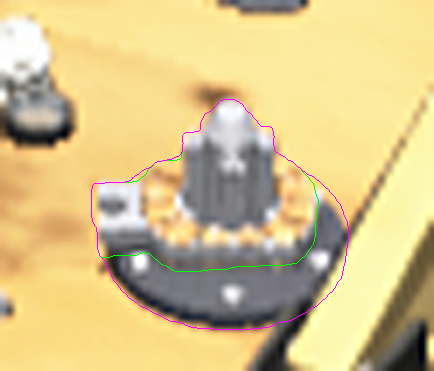

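The fit gives the hub at about (0.4653,0.006) with yaw -2.8, and the overlay matches the tab, the splines and the tip. I'll move over the hub first (clear of the lamp), then rotate.

>>> apply_moves(
  series=[
    [[29, -20, 2], [0, 0, 0]],
    [[29, -20, 2], [0, 0, 0]],
    [[29, -20, 2], [0, 0, -0.03]],
    [[29, -20, 2], [0, 0, -0.08]],
    [[26, -24, 2], [0, 0, -0.11]],
    [[24, -24, 2], [0, 0, -0.11]],
    [[0, 0, 0], [0, 0, -0.11]],
    [[0, 0, 0], [0, 0, -0.11]],
    [[0, 0, 0], [0, 0, -0.11]],
    [[0, 0, 0], [0, 0, -0.11]],
    [[0, 0, 0], [0, 0, -0.11]],
    [[0, 0, 0], [0, 0, -0.11]],
  ],
)

```text
t: 4.8
tool_pos: [0.4443, -0.0026, 0.2752]
orientation: [-1.744, -2.611, 0.001]
force: [-0.9, 0.1, -1.5]
opening: 0.0474
gripper_force: 30.0
```

```bash
python3 plan.py .4653 .006 .09 3.47 13
```

```text
t 4.8 pos [ 0.4443 -0.0026  0.2752] psi 1.964 q [-0.12 -0.2   2.05  0.    1.29 -0.51] F [-0.9  0.1 -1.5]
per row mm [-1.24  1.47 -0.06] turn z -0.1158 n 13 tot -1.506 tilt [-0.0005 -0.0017]
```

>>> apply_moves(
  series=[
    [[-1.2, 1.5, 0], [0, 0, -0.116]],
    [[-1.2, 1.5, 0], [0, 0, -0.116]],
    [[-1.2, 1.5, 0], [0, 0, -0.116]],
    [[-1.2, 1.5, 0], [0, 0, -0.116]],
    [[-1.2, 1.5, 0], [0, 0, -0.116]],
    [[-1.2, 1.5, 0], [0, 0, -0.116]],
    [[-1.2, 1.5, 0], [0, 0, -0.116]],
    [[-1.2, 1.5, 0], [0, 0, -0.116]],
    [[-1.2, 1.5, 0], [0, 0, -0.116]],
    [[-1.2, 1.5, 0], [0, 0, -0.116]],
    [[-1.2, 1.5, 0], [0, 0, -0.116]],
    [[-1.2, 1.5, 0], [0, 0, -0.116]],
  ],
)

```text
t: 5.8
tool_pos: [0.4643, 0.0047, 0.2752]
orientation: [0.336, -3.122, -0.001]
force: [0.2, 0.7, -1.5]
opening: 0.0471
gripper_force: 30.0
```

>>> apply_moves(
  series=[
    [[-1.2, 1.5, 0], [0, 0, -0.116]],
    [[0, 0, 0], [0, 0, 0]],
    [[0, 0, 0], [0, 0, 0]],
    [[0, 0, 0], [0, 0, 0]],
  ],
)

```text
t: 6.13
tool_pos: [0.4653, 0.0063, 0.2758]
orientation: [0.502, -3.1, -0.0]
force: [0.2, -0.0, -1.7]
opening: 0.0477
gripper_force: 30.0
```

```bash
python3 plan.py .4653 .006 .075 3.47 1
```

```text
t 6.13 pos [0.4653 0.0063 0.2758] psi -2.8206 q [-0.1  -0.14  2.   -0.    1.28 -1.99] F [ 0.2 -0.  -1.7]
per row mm [ 0.08 -0.3  14.82] turn z -0.0074 n 1 tot -0.007 tilt [ 0.0004 -0.0009]
```

>>> apply_moves(
  series=[
    [[0, 0, 7], [0, 0, -0.004]],
    [[0, 0, 7], [0, 0, -0.004]],
    [[0, 0, 0], [0, 0, 0]],
    [[0, 0, 0], [0, 0, 0]],
  ],
)

```text
t: 6.47
tool_pos: [0.4651, 0.0063, 0.2614]
orientation: [0.519, -3.096, -0.001]
force: [0.0, -0.0, -1.3]
opening: 0.0472
gripper_force: 30.0
```

```bash
python3 plan.py .4653 .006 .075 3.47 1
python3 - <<'E'
from h import *
p,d=robot.read_camera("side"); cv2.imwrite("pics/side4.png",p);np.save("pics/side4.npy",d)
o=cv2.resize(p[270:350,295:395],None,fx=7,fy=7,interpolation=cv2.INTER_CUBIC)
c=Cam("side"); s=robot.read_state(); x=[s["tool_pos"][0],s["tool_pos"][1],.33]
z=s["tool_pos"][2]-.186-.0025
for q,zz,col in((SEP,z+.01,(0,255,0)),(SEP,z,(255,0,255))):
    R=np.array([[np.cos(x[2]),-np.sin(x[2])],[np.sin(x[2]),np.cos(x[2])]]); w=q@R.T+x[:2]
    k=((c.proj(np.c_[w,np.full(len(w),zz)])-[295,270]+.5)*7).astype(np.int32); cv2.polylines(o,[k],True,col,1)
cv2.imwrite("pics/v4.png",o)
E
```

```text
t 6.47 pos [0.4651 0.0063 0.2614] psi -2.8095 q [-0.1  -0.12  2.01  0.    1.25 -2.  ] F [ 0.  -0.  -1.3]
per row mm [-0.09 -0.37  0.36] turn z 0.0036 n 1 tot 0.004 tilt [ 0.0008 -0.0019]
```

View pics/v4.png

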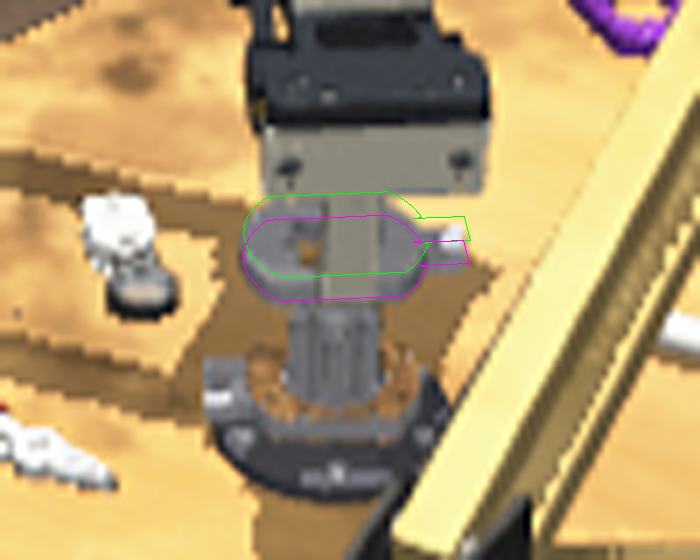

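The plate hangs over the hub, body at crop x 243 to 424 and centre about (335,250). The hub core is at x about 335, so it is centred to within 2 mm, with the tab pointing away from the first tab. I'll lower it past the nose taper and watch the side forces.

>>> apply_moves(
  series=[
    [[0, 0, 7], [0, 0, 0]],
    [[0, 0, 7], [0, 0, 0]],
    [[0, 0, 6], [0, 0, 0]],
    [[0, 0, 0], [0, 0, 0]],
    [[0, 0, 0], [0, 0, 0]],
  ],
)

```text
t: 6.93
tool_pos: [0.4653, 0.0064, 0.2417]
orientation: [0.52, -3.097, -0.001]
force: [0.2, 0.5, -1.8]
opening: 0.0474
gripper_force: 30.0
```

```bash
python3 plan.py .4653 .006 .055 3.473 1; python3 -c "
from plant import robot;s=robot.read_state();print(s['force'],s['wrist_torque'])"
```

```text
t 6.93 pos [0.4653 0.0064 0.2417] psi -2.8088 q [-0.1  -0.09  2.02  0.    1.21 -2.  ] F [ 0.2  0.5 -1.8]
per row mm [ 0.09 -0.4   0.66] turn z 0.0014 n 1 tot 0.001 tilt [ 0.0008 -0.0014]
[ 0.22691094  0.47819314 -1.81647567] [ 0.10701856 -0.11348545  0.00244092]
```

>>> apply_moves(
  series=[
    [[0, 0, 2], [0, 0, 0]],
    [[0, 0, 2], [0, 0, 0]],
    [[0, 0, 0], [0, 0, 0]],
  ],
)

```text
t: 7.18
tool_pos: [0.4656, 0.0063, 0.2382]
orientation: [0.52, -3.098, -0.0]
force: [-0.4, 1.1, -1.6]
opening: 0.0477
gripper_force: 30.0
```

>>> apply_moves(
  series=[
    [[0, 0, 2], [0, 0, 0]],
    [[0, 0, 2], [0, 0, 0]],
    [[0, 0, 0], [0, 0, 0]],
  ],
)

```text
t: 7.43
tool_pos: [0.4656, 0.0066, 0.2342]
orientation: [-0.52, 3.098, 0.001]
force: [-0.0, 2.8, -1.5]
opening: 0.0473
gripper_force: 30.0
```

>>> apply_moves(
  series=[
    [[-0.5, 1.5, 0], [0, 0, 0]],
    [[0, 0, 2], [0, 0, 0]],
    [[0, 0, 2], [0, 0, 0]],
    [[0, 0, 0], [0, 0, 0]],
  ],
)

```text
t: 7.77
tool_pos: [0.4653, 0.0079, 0.2298]
orientation: [0.52, -3.097, 0.0]
force: [-0.5, -0.4, -1.4]
opening: 0.0476
gripper_force: 30.0
```

```bash
python3 -c "
from plant import robot;s=robot.read_state();print(s['tool_pos'],s['force'],s['wrist_torque'])"
```

```text
[0.46532428 0.00786016 0.22983186] [-0.52949052 -0.37574381 -1.44455924] [ 0.10814515 -0.10782959 -0.04109121]
```

>>> apply_moves(
  series=[
    [[0, 0.5, 3], [0, 0, 0]],
    [[0, 0, 3], [0, 0, 0]],
    [[0, 0, 3], [0, 0, 0]],
    [[0, 0, 0], [0, 0, 0]],
  ],
)

```text
t: 8.1
tool_pos: [0.465, 0.0084, 0.2206]
orientation: [0.52, -3.097, -0.0]
force: [-1.2, -0.5, -1.6]
opening: 0.048
gripper_force: 30.0
```

>>> apply_moves(
  series=[
    [[0, 0, 2], [0, 0, 0]],
    [[0, 0, 2], [0, 0, 0]],
    [[0, 0, 2], [0, 0, 0]],
    [[0, 0, 0], [0, 0, 0]],
  ],
)

```text
t: 8.43
tool_pos: [0.4653, 0.0084, 0.215]
orientation: [0.52, -3.098, -0.0]
force: [0.1, -0.0, -1.7]
opening: 0.0476
gripper_force: 30.0
```

>>> apply_moves(
  series=[
    [[0, 0, 1.5], [0, 0, 0]],
    [[0, 0, 1.5], [0, 0, 0]],
    [[0, 0, 0], [0, 0, 0]],
    [[0, 0, 0], [0, 0, 0]],
  ],
)

```text
t: 8.77
tool_pos: [0.4655, 0.0084, 0.2124]
orientation: [-0.52, 3.098, -0.0]
force: [0.3, 0.3, -1.8]
opening: 0.0475
gripper_force: 30.0
```

```bash
python3 -c "
from plant import robot;s=robot.read_state();print(s['tool_pos'],s['force'],s['wrist_torque'])"
```

```text
[0.46546355 0.00837168 0.2124408 ] [ 0.26192383  0.3236206  -1.83055504] [ 0.02370612 -0.12080147 -0.02597048]
```

>>> apply_moves(
  series=[
    [[0, 0, 1], [0, 0, 0]],
    [[0, 0, 0.5], [0, 0, 0]],
    [[0, 0, 0], [0, 0, 0]],
    [[0, 0, 0], [0, 0, 0]],
  ],
)

```text
t: 9.1
tool_pos: [0.4656, 0.0084, 0.2123]
orientation: [0.521, -3.098, 0.0]
force: [-8.8, 0.7, 15.2]
opening: 0.0475
gripper_force: 30.0
```

Seated: Fz jumped to 15 N at the expected height. I'll release and rise.

>>> apply_moves(
  series=[
    [[0, 0, -1], [0, 0, 0]],
    [[0, 0, 0], [0, 0, 0]],
    [[0, 0, 0], [0, 0, 0]],
    [[0, 0, 0], [0, 0, 0]],
    [[0, 0, 0], [0, 0, 0]],
    [[0, 0, 0], [0, 0, 0]],
  ],
  claw=1,
)

```text
t: 9.6
tool_pos: [0.4654, 0.0084, 0.2118]
orientation: [0.52, -3.098, -0.0]
force: [-0.1, 0.1, -0.5]
opening: 0.0829
gripper_force: 0.0
```

>>> apply_moves(
  series=[
    [[0, 0, -5], [0, 0, 0]],
    [[0, 0, -15], [0, 0, 0]],
    [[0, 0, -30], [0, 0, 0]],
    [[0, 0, -30], [0, 0, 0]],
    [[0, 0, -20], [0, 0, 0]],
  ],
)

```text
t: 10.02
tool_pos: [0.4658, 0.0084, 0.315]
orientation: [-0.52, 3.096, -0.001]
force: [0.7, 0.4, 1.0]
opening: 0.0929
gripper_force: 0.0
```

```bash
python3 plan.py .443 .187 .09 1.39 15
```

```text
t 10.02 pos [0.4658 0.0084 0.315 ] psi -2.8087 q [-0.09 -0.18  1.96 -0.    1.36 -2.  ] F [0.7 0.4 1. ]
per row mm [10.05 10.42  2.59] turn z 0.139 n 15 tot 2.084 tilt [0.0016 0.0023]
```

>>> apply_moves(
  series=[
    [[8.4, 8.7, 2], [0, 0, 0.116]],
    [[8.4, 8.7, 2], [0, 0, 0.116]],
    [[8.4, 8.7, 2], [0, 0, 0.116]],
    [[8.4, 8.7, 2], [0, 0, 0.116]],
    [[8.4, 8.7, 2], [0, 0, 0.116]],
    [[8.4, 8.7, 2], [0, 0, 0.116]],
    [[8.4, 8.7, 2], [0, 0, 0.116]],
    [[8.4, 8.7, 2], [0, 0, 0.116]],
    [[8.4, 8.7, 2], [0, 0, 0.116]],
    [[8.4, 8.7, 2], [0, 0, 0.116]],
    [[8.4, 8.7, 2], [0, 0, 0.116]],
    [[8.4, 8.7, 2], [0, 0, 0.116]],
  ],
)

```text
t: 11.02
tool_pos: [0.4055, 0.1287, 0.2882]
orientation: [1.595, 2.707, 0.0]
force: [0.8, 0.3, -0.2]
opening: 0.0929
gripper_force: 0.0
```

>>> apply_moves(
  series=[
    [[8.4, 8.7, 2], [0, 0, 0.116]],
    [[8.4, 8.7, 2], [0, 0, 0.116]],
    [[8.4, 8.7, 2], [0, 0, 0.116]],
    [[8.4, 8.7, 2], [0, 0, 0.116]],
    [[8.4, 8.7, 2], [0, 0, 0.116]],
    [[8.4, 8.7, 2], [0, 0, 0.116]],
    [[0, 0, 0], [0, 0, 0]],
    [[0, 0, 0], [0, 0, 0]],
  ],
)

```text
t: 11.68
tool_pos: [0.4448, 0.1876, 0.276]
orientation: [-2.413, -2.012, 0.001]
force: [-0.7, -0.8, -0.4]
opening: 0.0927
gripper_force: 0.0
```

```bash
python3 plan.py .4435 .1875 .03 1.397 3
python3 - <<'E'
from h import *
p,d=robot.read_camera("side"); cv2.imwrite("pics/side5.png",p);np.save("pics/side5.npy",d)
q,e=robot.read_camera("top"); cv2.imwrite("pics/top5.png",q);np.save("pics/top5.npy",e)
a=cv2.resize(p[255:350,300:390],(568,600),interpolation=cv2.INTER_CUBIC)
b=cv2.resize(q[230:320,215:250],(232,600),interpolation=cv2.INTER_CUBIC)
cv2.imwrite("pics/v5.png",np.hstack([a,b]))
E
```

```text
t 11.68 pos [0.4448 0.1876 0.276 ] psi 1.3903 q [ 0.29 -0.09  1.95 -0.    1.28  0.47] F [-0.7 -0.8 -0.4]
per row mm [-0.12 -0.4  19.99] turn z -0.0022 n 3 tot -0.007 tilt [-0.0005  0.0004]
```

View pics/v5.png

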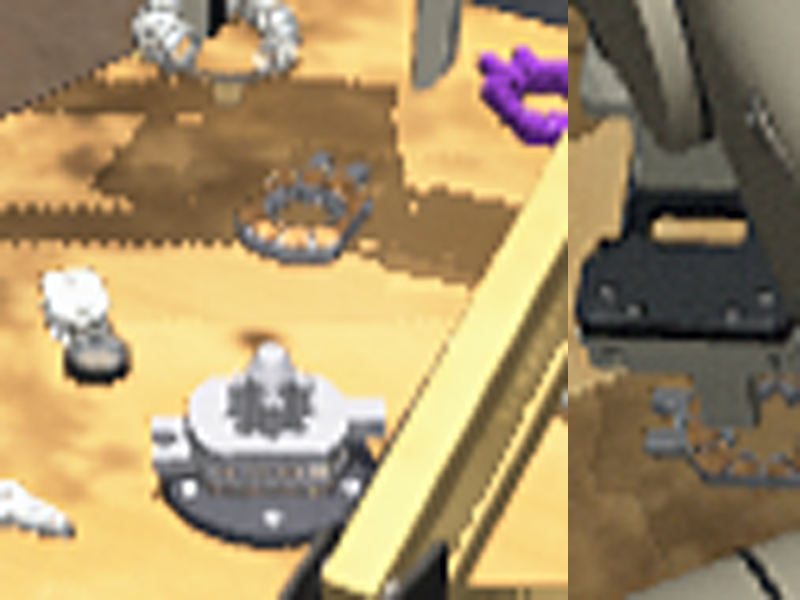

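The separator lies flat on the first disc (crop (270,410)), with its tab at (365,415) opposite the fork at (170,435). The loose disc is untouched at (305,210). I'll descend on it.

>>> apply_moves(
  series=[
    [[0, -0.4, 20], [0, 0, -0.002]],
    [[0, -0.4, 20], [0, 0, -0.002]],
    [[0, -0.4, 20], [0, 0, -0.002]],
    [[0, 0, 15], [0, 0, 0]],
    [[0, 0, 10], [0, 0, 0]],
    [[0, 0, 0], [0, 0, 0]],
    [[0, 0, 0], [0, 0, 0]],
  ],
)

```text
t: 12.37
tool_pos: [0.4434, 0.1875, 0.191]
orientation: [-2.409, -2.015, 0.001]
force: [-0.6, -0.6, -0.1]
opening: 0.0926
gripper_force: 0.0
```

```bash
python3 plan.py .4435 .1875 .0025 1.397 1
```

```text
t 12.37 pos [0.4434 0.1875 0.191 ] psi 1.3932 q [0.29 0.03 2.   0.   1.1  0.47] F [-0.6 -0.6 -0.1]
per row mm [0.02 0.1  2.51] turn z -0.0038 n 1 tot -0.004 tilt [-0.0007  0.0004]
```

>>> apply_moves(
  series=[
    [[0, 0, 2.5], [0, 0, -0.004]],
    [[0, 0, 0], [0, 0, 0]],
    [[0, 0, 0], [0, 0, 0]],
  ],
)

```text
t: 12.62
tool_pos: [0.4441, 0.1879, 0.1893]
orientation: [2.406, 2.02, 0.002]
force: [0.4, 0.7, 0.9]
opening: 0.0927
gripper_force: 0.0
```

>>> apply_moves(
  series=[
    [[0, 0, 0], [0, 0, 0]],
    [[0, 0, 0], [0, 0, 0]],
    [[0, 0, 0], [0, 0, 0]],
    [[0, 0, 0], [0, 0, 0]],
    [[0, 0, 0], [0, 0, 0]],
    [[0, 0, 0], [0, 0, 0]],
    [[0, 0, 0], [0, 0, 0]],
    [[0, 0, 0], [0, 0, 0]],
    [[0, 0, 0], [0, 0, 0]],
    [[0, 0, 0], [0, 0, 0]],
  ],
  claw=0,
  newtons=30,
)

```text
t: 13.45
tool_pos: [0.4435, 0.1877, 0.1884]
orientation: [-2.406, -2.019, 0.0]
force: [-1.2, 0.5, 1.0]
opening: 0.0478
gripper_force: 30.0
```

>>> apply_moves(
  series=[
    [[0, 0, -5], [0, 0, 0]],
    [[0, 0, -15], [0, 0, 0]],
    [[0, 0, -25], [0, 0, 0]],
    [[0, 0, -25], [0, 0, 0]],
    [[0, 0, -20], [0, 0, 0]],
  ],
)

```text
t: 13.87
tool_pos: [0.4437, 0.1878, 0.2803]
orientation: [2.406, 2.019, 0.001]
force: [0.8, 0.1, -1.5]
opening: 0.0476
gripper_force: 30.0
```

```bash
python3 plan.py .4655 .0084 .085 3.47 18
```

```text
t 13.87 pos [0.4437 0.1878 0.2803] psi 1.3964 q [ 0.29 -0.1   1.95 -0.    1.29  0.47] F [ 0.8  0.1 -1.5]
per row mm [-9.37 -7.64  0.52] turn z -0.1152 n 18 tot -2.074 tilt [0.0009 0.0006]
```

>>> apply_moves(
  series=[
    [[-9.4, -7.6, 0], [0, 0, -0.115]],
    [[-9.4, -7.6, 0], [0, 0, -0.115]],
    [[-9.4, -7.6, 0], [0, 0, -0.115]],
    [[-9.4, -7.6, 0], [0, 0, -0.115]],
    [[-9.4, -7.6, 0], [0, 0, -0.115]],
    [[-9.4, -7.6, 0], [0, 0, -0.115]],
    [[-9.4, -7.6, 0], [0, 0, -0.115]],
    [[-9.4, -7.6, 0], [0, 0, -0.115]],
    [[-9.4, -7.6, 0], [0, 0, -0.115]],
    [[-9.4, -7.6, 0], [0, 0, -0.115]],
    [[-9.4, -7.6, 0], [0, 0, -0.115]],
    [[-9.4, -7.6, 0], [0, 0, -0.115]],
  ],
)

```text
t: 14.87
tool_pos: [0.4141, 0.0565, 0.2787]
orientation: [0.562, 3.091, -0.0]
force: [-0.3, -0.4, -1.2]
opening: 0.0477
gripper_force: 30.0
```

>>> apply_moves(
  series=[
    [[-9.4, -7.6, 0], [0, 0, -0.115]],
    [[-9.4, -7.6, 0], [0, 0, -0.115]],
    [[-9.4, -7.6, 0], [0, 0, -0.115]],
    [[-9.4, -7.6, 0], [0, 0, -0.115]],
    [[-9.4, -7.6, 0], [0, 0, -0.115]],
    [[-9.4, -7.6, 0], [0, 0, -0.115]],
    [[0, 0, 0], [0, 0, 0]],
    [[0, 0, 0], [0, 0, 0]],
    [[0, 0, 0], [0, 0, 0]],
  ],
)

```text
t: 15.62
tool_pos: [0.4654, 0.0084, 0.2783]
orientation: [0.502, -3.1, -0.001]
force: [-0.4, -0.6, -1.2]
opening: 0.0475
gripper_force: 30.0
```

```bash
python3 plan.py .4655 .0084 .075 3.473 2
python3 - <<'E'
from h import *
p,d=robot.read_camera("side"); cv2.imwrite("pics/side6.png",p)
o=cv2.resize(p[265:350,295:395],None,fx=7,fy=7,interpolation=cv2.INTER_CUBIC)
c=Cam("side"); s=robot.read_state(); x=[s["tool_pos"][0],s["tool_pos"][1],-2.81]
z=s["tool_pos"][2]-.186-.0025
for q,zz,col in((DISC,z+.012,(0,255,0)),(DISC,z,(255,0,255))):
    R=np.array([[np.cos(x[2]),-np.sin(x[2])],[np.sin(x[2]),np.cos(x[2])]]); w=q@R.T+x[:2]
    k=((c.proj(np.c_[w,np.full(len(w),zz)])-[295,265]+.5)*7).astype(np.int32); cv2.polylines(o,[k],True,col,1)
cv2.imwrite("pics/v6.png",o)
E
```

```text
t 15.62 pos [0.4654 0.0084 0.2783] psi -2.8205 q [-0.09 -0.14  1.99  0.    1.29 -1.98] F [-0.4 -0.6 -1.2]
per row mm [-0.05 -0.04  8.65] turn z -0.0052 n 2 tot -0.01 tilt [ 0.0004 -0.0007]
```

View pics/v6.png

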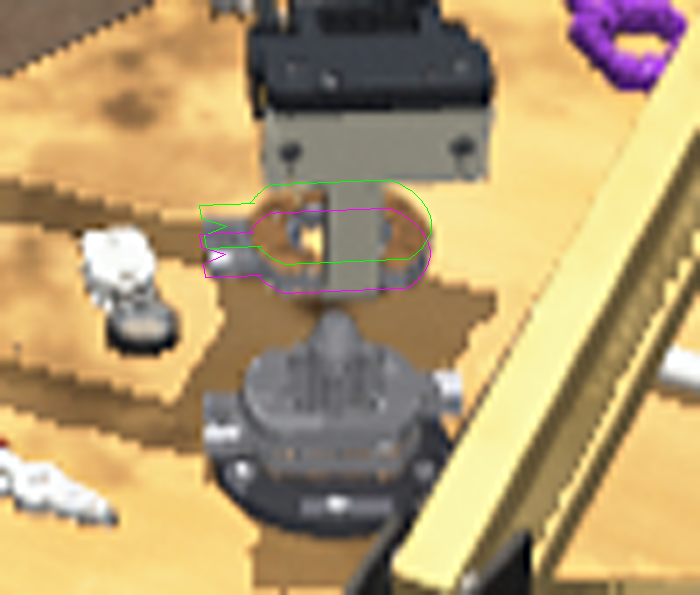

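The disc hangs over the hub with its fork pointing the same way as the first disc's (about (225,245), above the first fork at (222,420)), in line with the overlay to about 1 mm. I'll lower it with force checks.

>>> apply_moves(
  series=[
    [[0, 0, 10], [0, 0, -0.005]],
    [[0, 0, 10], [0, 0, -0.005]],
    [[0, 0, 8], [0, 0, 0]],
    [[0, 0, 6], [0, 0, 0]],
    [[0, 0, 0], [0, 0, 0]],
  ],
)

```text
t: 16.08
tool_pos: [0.4647, 0.0084, 0.2421]
orientation: [0.523, -3.094, -0.002]
force: [0.0, 0.6, -1.2]
opening: 0.0475
gripper_force: 30.0
```

>>> apply_moves(
  series=[
    [[0, 0, 2], [0, 0, 0]],
    [[0, 0, 2], [0, 0, 0]],
    [[0, 0, 2], [0, 0, 0]],
    [[0, 0, 0], [0, 0, 0]],
  ],
)

```text
t: 16.42
tool_pos: [0.4659, 0.0082, 0.2383]
orientation: [-0.523, 3.098, -0.0]
force: [0.1, -0.1, -0.8]
opening: 0.0478
gripper_force: 30.0
```

>>> apply_moves(
  series=[
    [[0, 0, 1.5], [0, 0, 0]],
    [[0, 0, 1.5], [0, 0, 0]],
    [[0, 0, 0], [0, 0, 0]],
  ],
)

```text
t: 16.67
tool_pos: [0.4658, 0.0083, 0.2352]
orientation: [0.523, -3.098, -0.0]
force: [-0.7, 0.3, -1.3]
opening: 0.0476
gripper_force: 30.0
```

```bash
python3 plan.py .4655 .0084 .0365 3.473 1
```

```text
t 16.67 pos [0.4658 0.0083 0.2352] psi -2.8068 q [-0.09 -0.08  2.02  0.    1.2  -2.  ] F [-0.7  0.3 -1.3]
per row mm [ 0.23  0.24 12.74] turn z 0.0034 n 1 tot 0.003 tilt [ 0.0001 -0.0001]
```

>>> apply_moves(
  series=[
    [[0, 0, 2.5], [0, 0, 0.003]],
    [[0, 0, 2.5], [0, 0, 0]],
    [[0, 0, 2], [0, 0, 0]],
    [[0, 0, 0], [0, 0, 0]],
  ],
)

```text
t: 17.0
tool_pos: [0.4656, 0.0083, 0.2278]
orientation: [0.519, -3.098, -0.0]
force: [-0.4, -0.2, -0.9]
opening: 0.0476
gripper_force: 30.0
```

>>> apply_moves(
  series=[
    [[0, 0, 2], [0, 0, 0]],
    [[0, 0, 2], [0, 0, 0]],
    [[0, 0, 1], [0, 0, 0]],
    [[0, 0, 0], [0, 0, 0]],
  ],
)

```text
t: 17.33
tool_pos: [0.4657, 0.0083, 0.2231]
orientation: [0.519, -3.098, -0.0]
force: [-0.1, 0.6, -2.0]
opening: 0.0476
gripper_force: 30.0
```

>>> apply_moves(
  series=[
    [[0, 0, 1], [0, 0, 0]],
    [[0, 0, 0.7], [0, 0, 0]],
    [[0, 0, 0], [0, 0, 0]],
    [[0, 0, 0], [0, 0, 0]],
  ],
)

```text
t: 17.67
tool_pos: [0.466, 0.0082, 0.2223]
orientation: [-0.519, 3.098, -0.0]
force: [-2.9, 0.1, 5.7]
opening: 0.0477
gripper_force: 30.0
```

>>> apply_moves(
  series=[
    [[0, 0, 0.7], [0, 0, 0]],
    [[0, 0, 0], [0, 0, 0]],
    [[0, 0, -1.2], [0, 0, 0]],
  ],
)

```text
t: 17.92
tool_pos: [0.466, 0.0083, 0.2228]
orientation: [-0.519, 3.098, -0.0]
force: [0.5, 0.2, -1.0]
opening: 0.0478
gripper_force: 30.0
```

>>> apply_moves(
  series=[
    [[0, 0, 0], [0, 0, 0]],
    [[0, 0, 0], [0, 0, 0]],
    [[0, 0, 0], [0, 0, 0]],
    [[0, 0, 0], [0, 0, 0]],
    [[0, 0, 0], [0, 0, 0]],
    [[0, 0, 0], [0, 0, 0]],
  ],
  claw=1,
)

```text
t: 18.42
tool_pos: [0.4658, 0.0083, 0.2221]
orientation: [0.519, -3.098, -0.0]
force: [-0.6, -0.4, 0.1]
opening: 0.0834
gripper_force: 0.0
```

>>> apply_moves(
  series=[
    [[0, 0, -5], [0, 0, 0]],
    [[0, 0, -15], [0, 0, 0]],
    [[0, 0, -30], [0, 0, 0]],
    [[0, 0, -40], [0, 0, 0]],
    [[0, 0, -10], [0, 0, 0]],
    [[0, 0, 0], [0, 0, 0]],
    [[0, 0, 0], [0, 0, 0]],
  ],
)

```text
t: 19.0
tool_pos: [0.4662, 0.0082, 0.3231]
orientation: [-0.519, 3.096, -0.001]
force: [0.2, -0.1, -0.8]
opening: 0.0928
gripper_force: 0.0
```

Run:
```python
from h import *
p,d=robot.read_camera("side"); cv2.imwrite("pics/side7.png",p)
c=Cam("side"); P=c.cloud(d); d5=np.load("pics/side5.npy"); P5=c.cloud(d5)
def st(P):
    m=(np.hypot(P[...,0]-.4655,P[...,1]-.008)<.03)&(np.hypot(P[...,0]-.4655,P[...,1]-.008)>.021)&(P[...,2]>.02)
    Z=P[m]; A=np.c_[Z[:,:2]-[.4655,.008],np.ones(len(Z))]; k=np.linalg.lstsq(A,Z[:,2],rcond=None)[0]; return len(Z),np.median(Z[:,2]).round(4),k.round(3)
print("sep only",st(P5),"now",st(P))
def sector(P,a):
    x,y=.4655+.042*np.cos(a),.008+.042*np.sin(a); m=np.hypot(P[...,0]-x,P[...,1]-y)<.006; return np.percentile(P[...,2][m],[50,90]).round(4)
print("fork side",sector(P5,-2.81),sector(P,-2.81),"sep tab",sector(P5,.33),sector(P,.33))
print(robot.read_state()["t"],robot.read_state()["opening"],robot.read_state()["force"])
```

```text
sep only (157, np.float64(0.0321), array([-0.054,  0.129,  0.032])) now (361, np.float64(0.046), array([0.9  , 3.418, 0.236]))
fork side [-0.0002  0.0209] [0.374  0.4329] sep tab [0.0311 0.0335] [0.4692 0.542 ]
19.05 0.09249585122152178 [-0.99036859 -0.22538259 -0.6229016 ]
```

Run:
```python
from h import *
p,d=robot.read_camera("side"); c=Cam("side"); P=c.cloud(d)
r=np.hypot(P[...,0]-.4655,P[...,1]-.008); Z=P[(r<.03)&(r>.02)&(P[...,2]>.037)&(P[...,2]<.056)]
print(len(Z),np.median(Z[:,2]),np.linalg.lstsq(np.c_[Z[:,:2]-[.4655,.008],np.ones(len(Z))],Z[:,2],rcond=None)[0])
for a in(-2.81,.33):
    m=(np.hypot(P[...,0]-.4655-.041*np.cos(a),P[...,1]-.008-.041*np.sin(a))<.006)&(P[...,2]<.08); print(a,m.sum(),np.percentile(P[...,2][m],[20,50,90]) if m.any() else 0)
```

```text
142 0.044383639654322904 [0.00439644 0.0385352  0.04441826]
-2.81 17 [0.0180939  0.02172912 0.04261697]
0.33 16 [0.00695288 0.01949882 0.03308674]
```

The top face sits about 12 mm above the earlier separator reading and is level. The fork is over the first disc's tab and the separator's tab is opposite. I'm handing in.

```bash
python3 -c "
from plant import robot;print(robot.close_job())"
```

```text
the job is handed in; nothing more can be done
None
```

Both plates are home on the hub, separator tab opposite the first disc's and second disc's fork the same way, with the gripper clear; the job was handed in at about 19 s of the 61 s, and no verdict was returned.

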